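Lock the guide rail of a bottle conveyor with its lever clamp bolt

TASK

The guide-rail clamp on the bottle conveyor was left loose after a changeover. By its raised red lever, screw the clamp bolt in clockwise (seen from above) until it is snug, that is until its head has seated and has just carried the red-dotted ring under it some 15 degrees round (more than 30 is overtight); only then fold the lever down flat, fully home. Be gentle with the clamp and leave the bottles alone.

Things in the scene. Friction and masses are not known exactly. Their poses are not given: they have to be found in the camera images.
- knob (a point): Centre of the black ball knob (22 mm across) at the end of the red lever of the clamp bolt. The lever is a straight bar, 12 mm wide and 9 mm thick, 75 mm from its pivot to the ball's centre. The frame turns with the lever: x points from the pivot out along the lever, y is along the fold hinge. Raised, the ball is 40 to 62 mm above the pivot and 42 to 64 mm out from the bolt's axis.
- pivot (a point): Lever hinge, on the bolt's upright axis, in its steel head (26 mm across, top 6 mm higher). The bolt screws in clockwise from above about it, sinking 0.8 mm per rad; running free takes 1 to 2 N at the ball. Seated, this point is 13 mm above the ring's top. The turn left (1.5 to 4.2 rad) and the lever's direction when seated differ each time; the red marks do not tell them.
- lever (a joint): The fold of the lever, rad: 0 = folded flat (level), about 0.6 to 0.95 = raised (its angle above level). Stiff: it stays where it is left and needs about 6 to 9 N square to the lever at the ball to fold down, with a firm stop at 0. Turning the bolt by pushing the lever sideways does not fold it.
- ring_mark (a point): Red dot on top of the aluminium indicator ring (37 mm across) under the head, 17 mm from the axis; its frame turns with the ring. The ring is still while the bolt runs free; once the head seats, the ring is carried round clockwise with it and stays where left. That takes 0.4 N m, rising 0.8 N m per rad (8 N and more, pushing 50 mm from the axis): this sharp rise is what snug feels like.
- socket_mark (a point): On the fixed socket flange (49 mm across) under the ring, level with the ring's top face, 17 mm from the bolt's axis; x points outwards from the axis to the flange's red line, z up. The ring's dot coincides with it while the bolt is loose. In this frame the dot moves to -y as the ring is carried round.
- socket: The fixed round flange, 49 mm across and 6 mm thick, on top of the clamp block, with the ring, the bolt and its lever upon it; origin on the bolt axis at the flange's underside. A light touch on these parts: press, push or grip with no more than about 20 N.
- clamp: Grey clamp block of the guide-rail bracket, fixed: 50 x 50 mm, 80 mm high on a 60 mm foot, origin at the centre of its underside, bolt upright on its top centre. A 12 mm rod runs from it along +x, 62 mm high, to a white guide rail (340 mm along y, top 80 mm high) 154 mm from the bolt's axis. Nothing of it is above 80 mm but the bolt.
- conveyor: Slat-chain conveyor, fixed, along its y: 130 mm wide, 1.1 m long, chain top 50 mm high, origin at the centre of its underside, 185 mm beyond the bolt. A fixed guide rail on its far side is 95 mm high.
- bottle_a: Green bottle standing on the chain, to be left alone: 40 x 62 mm, 149 mm high, origin at the centre of its underside.
- bottle_b: Green bottle standing on the chain, to be left alone: 40 x 62 mm, 149 mm high, origin at the centre of its underside.
- bottle_c: Dark waisted bottle standing on the bench on the clamp's +y side, to be left alone: 54 mm across, 150 mm high, origin at the centre of its underside.

How it is judged:
On the way, in this order (a step that is already met when the one before it is completed fails the run):
1. the bolt is seated and snug (ring carried 6 to 30 degrees round), the lever still raised (y of ring_mark in the frame of socket_mark below -0.0016 m and z of pivot in the frame of socket_mark below 0.0138 m and value of joint lever above 0.4 rad), for 0.1 s.
2. the lever is folded flat (value of joint lever below 0.1 rad), for 0.1 s.
At the end, for the whole second after the job is handed in: The bolt is seated with the indicator ring's dot carried 6 to 30 degrees clockwise from the flange's red line, the lever lies folded within 0.1 rad of flat, and the bottles stand where they were (y of ring_mark in the frame of socket_mark below -0.0016 m and z of pivot in the frame of socket_mark below 0.0138 m and not (y of ring_mark in the frame of socket_mark below -0.0085 m) and value of joint lever below 0.1 rad); the robot touches nothing.
It fails at once if the bolt is overtightened: the indicator ring carried round more than 30 degrees (y of ring_mark in the frame of socket_mark below -0.0085 m).
It fails at once if the lever is folded half-way or more before the bolt is snug (value of joint lever below 0.4 rad and not (y of ring_mark in the frame of socket_mark below -0.0016 m)).
It fails at once if the clamp block is struck or leant on with more than 25 N, or the bolt and lever on it with more than 50 N (contact force between any of the arm, the fingers and clamp above 25 N or contact force between any of the arm, the fingers and socket above 50 N).
It fails at once if a bottle is moved by more than 15 mm or tipped (distance of any of bottle_a, bottle_b, bottle_c from where it was at the start of the episode above 0.015 m or angle between any of bottle_a, bottle_b, bottle_c's own z axis and vertical above 0.2 rad).
It also fails if it takes over 58 s, if anything falls off the work surface, if the arm or the gripper's body presses on something with over 40 N, if the wrist force passes 120 N, or if a joint passes its speed limit or range.

ROBOT

A 6-joint arm with a two-finger parallel gripper is mounted at the origin on the work surface. World frame = base frame: x ahead of the robot, y to its left, z up, the work surface at z = 0. Lengths are in m, angles in rad, forces in N, time in s.
With the tool pointing down it reaches from about 0.25 to 0.8 m from the base axis. Payload 8.5 kg.
Tool frame: the origin (TCP) lies on the centre line of the jaws, within the pads' length; the fingertips stand 25 mm ahead of it and the grasp point (between the pads) lies 6 mm ahead of it; z points along the fingers, x is the direction in which the jaws open and shut, and the axes are right-handed (so a half turn about z gives the same grasp; the last joint's range is limited). The gripper opens to 85 mm and grips with 20 to 120 N. Pads are 22 mm wide; open, the fingers measure 114 mm over their backs; the gripper's body (76 mm by 85 mm) begins 54 mm behind the grasp point. The pads swing forward as they close: fully open they stand 13 mm farther back than shut.
Start: joints at [-1.276, 0.238, -0.013, 1.319, 0, 1.571], TCP at [0.153, -0.502, 0.256] pointing down, gripper open.
Joint ranges: [-2.66, 2.66], [-1.03, 1.9], [-1.14, 1.46], [-1.82, 2.27], [-1.45, 1.34], [-3.14, 3.14]. Speed limits (rad/s): [2.22, 2.22, 2.79, 3.14, 3.14, 3.14].

INTERFACE

Orientations are given as a rotation vector (axis times angle).
In Python, from cell import sense, cams, workorder, boxes_of, outline_of gives the robot as it stands.
- The arm moves only by the tool step_arm, never from a script. Its argument "increments" is a list that holds one entry, the list of rows, each a list of 7 numbers: the shift along the tool's x, y, z in m, then the turn, a rotation vector about the tool's x, y, z in degrees, then the finger opening in m, from 0 to 0.0854. In form: [[[x, y, z, wx, wy, wz, hand], ...]]. A call has exactly 8 rows; each row shifts and turns the pose as measured when the row begins, along the tool's axes as they then stand; what a row does not reach is not made up. A row lasts 1/10 s, in which the tool goes at most 50 mm and 8.59 degrees, less where a joint would pass 70% of its speed; a pose out of reach is approached as far as the arm can. A call with a gripper value outside its range is refused whole. The fingers move at their own pace and stop on an object; the grip force is fixed at half the most. Time passes only in rows, so rows that do not move let the fingers close, or fill a call up. It gives the time, the measured TCP pose, the force and the opening at its end, in the units of the state.
- sense(): the state, without advancing time (a new reading comes with each control period).
- cams.get_image(name): name is "side" or "top" or "wrist"; returns (picture, depth): 384x512x3 uint8, blue, green, red; 384x512 float32, m along the optical axis (not along the pixel's ray), 0 where there is no reading.
- cams.calibration(name): a dict with "intrinsics" (3x3 intrinsics, pixels), "T" (4x4, takes a point from camera to world coordinates). Camera axes: x right, y up, looking along -z (the intrinsics and any distortion apply to the point x, -y, -z); pixel columns grow to the right and rows downward; lengths in m; the calibration is good to about 2 mm. A picture is of the moment at which its call begins: read the wrist's pose just before it. calibration takes no time and is no camera call; for the wrist camera it gives the pose at the moment of the call.
- workorder.hand_in(): hands the job in, once; it reports no verdict.
Trained networks look in the newest picture that a camera, given by its name, has taken for a name from the list of things; names that differ only in an ending like _2 or _b are one class to them, and where a whole thing is asked for, a point or a joint stands for the part that bears it (a point fixed in the world has none). Each returns a list of dicts, best first, with "confidence" (0 to 1); they miss things now and then, are a little off and sometimes report something else, mostly with a low value. They report only what shows in the picture. A call takes as long as a camera call.
- boxes_of(label, camera): "extent" ([left, top, right, bottom] in pixels, round what is visible of it).
- outline_of(label, camera): "mask" (384x512 bool, what is visible of it) and "extent" ([left, top, right, bottom] in pixels, round what is visible of it).
The state is a dict: "clock": time; "joint_positions": joint angles; "qvel": joint speeds; "tau": joint torques, N m; "tcp_pos": TCP position; "tool_rot": TCP orientation; "contact_force": force on the tool from outside, world axes, zero at the start; "moment": the same for the moment, N m; "gripper_width": finger opening in m.
Only numpy, scipy, OpenCV 4.12 (cv2) and the standard library are available. Lean on these libraries where they do the work, as an engineer would, in place of code of your own. Each camera call takes 0.05 s, during which the arm holds its last target. There are 200 camera calls.

## Working session

There is one attempt and no reset: what is moved stays moved. The work goes in short steps, Python scripts to look and compute and a tool call to move; the robot and the scene stay as the last step left them, time stands still between calls to the robot, and variables do not carry over. Pictures are saved under pics/ and viewed, about 8 in all and at most 12, crops included, and the job is handed in when it is done.

Besides the shell and the picture viewer there is one more tool, called after "Call:" as name(argument=value, ...), one argument or row to a line, values as JSON. step_arm: Moves the arm, as the interface text tells. Its arguments: {"type":"object","properties":{"increments":{"type":"array","items":{"type":"array","items":{"type":"array","items":{"type":"number"}}}}},"required":["increments"]}

```bash
ls; mkdir -p pics; cat > h.py <<'E'
import numpy as np, cv2
from cell import sense, cams, workorder, boxes_of, outline_of
from scipy.spatial.transform import Rotation as R
def cloud(cam, d):
    c=cams.calibration(cam); K=np.array(c["intrinsics"]); T=np.array(c["T"])
    v,u=np.mgrid[0:d.shape[0],0:d.shape[1]]
    P=np.stack([(u-K[0,2])/K[0,0]*d,-(v-K[1,2])/K[1,1]*d,-d],-1)
    return P@T[:3,:3].T+T[:3,3]
E
python3 - <<'E'
from h import *
s=sense();print(s)
for c in ["side","top"]:
    im,d=cams.get_image(c); cv2.imwrite(f"pics/{c}0.png",im); X=cloud(c,d); print(c,{k:v.tolist() if hasattr(v,'tolist') else v for k,v in cams.calibration(c).items()})
    for l in ["knob","pivot","ring_mark","socket_mark","lever","clamp","socket","bottle_c","bottle_a"]:
        for o in outline_of(l,c)[:2]:
            m=o["mask"]&(d>0)
            if m.sum(): print(l,round(o["confidence"],2),np.round(o["extent"]),np.median(X[m],0).round(4),X[m].min(0).round(3),X[m].max(0).round(3))
E
```

```text
pics
{'clock': 0.0, 'joint_positions': array([-1.27599427e+00,  2.38792195e-01, -1.42351997e-02,  1.31916229e+00,
        1.96228229e-06,  1.57081955e+00]), 'qvel': array([ 7.96873350e-06, -1.33906598e-03, -5.39946699e-04, -2.00252789e-04,
        1.39046050e-03, -1.16734685e-04]), 'tau': array([-1.13690066e-04, -5.38778472e+01,  3.46439767e+01,  1.85202534e-02,
       -3.41342229e-04,  9.68490696e-06]), 'tcp_pos': array([ 0.15243667, -0.50201246,  0.25567901]), 'tool_rot': array([-2.52292075e+00,  1.87062793e+00,  1.75585981e-03]), 'contact_force': array([ 0.32377458, -0.01545488,  0.5736923 ]), 'moment': array([-0.02001175,  0.0206529 ,  0.00816113]), 'gripper_width': 0.08553653903889158}
side {'intrinsics': [[381.84935405386506, 0.0, 251.4304854104566], [0.0, 381.84935405386506, 187.41018681223434], [0.0, 0.0, 1.0]], 'T': [[-0.9719404023205945, 0.16254312310019214, -0.1700340773777907, 0.44730616296096964], [-0.23501115127551356, -0.6400216601743893, 0.7315340274271429, 0.6852751076537098], [0.01008033298251519, 0.7509673812093667, 0.6602623563754846, 0.6487526454628886], [0.0, 0.
[... 2045 characters left out ...]
.79 [166. 149. 302. 224.] [0.6632 0.0935 0.0788] [ 0.489 -0.072  0.003] [0.672 0.257 0.085]
socket 0.56 [226. 198. 260. 225.] [0.5216 0.0848 0.1104] [ 0.491  0.03  -0.002] [0.551 0.117 0.17 ]
socket 0.34 [224. 201. 259. 224.] [0.5238 0.0812 0.1175] [0.498 0.032 0.081] [0.546 0.11  0.17 ]
bottle_c 0.83 [172. 109. 209. 140.] [0.7027 0.1841 0.1734] [0.686 0.156 0.041] [0.758 0.245 0.203]
bottle_c 0.8 [272. 116. 309. 144.] [ 0.699  -0.0322  0.1746] [ 0.687 -0.083  0.043] [ 0.751 -0.003  0.203]
bottle_a 0.83 [172. 109. 209. 140.] [0.7027 0.1841 0.1734] [0.686 0.156 0.041] [0.758 0.245 0.203]
bottle_a 0.8 [272. 116. 309. 144.] [ 0.699  -0.0322  0.1746] [ 0.687 -0.083  0.043] [ 0.751 -0.003  0.203]
```

```bash
python3 - <<'E'
import cv2,numpy as np
a=cv2.imread("pics/side0.png");b=cv2.imread("pics/top0.png")
a=cv2.resize(a[130:270,215:355],None,fx=4,fy=4,interpolation=2)
b=cv2.resize(b[170:250,205:285],(560,560),interpolation=2)[:, :]
cv2.imwrite("pics/m0.png",cv2.resize(np.hstack([a,b]),(800,400)))
E
```

```text
(no output)
```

View pics/m0.png

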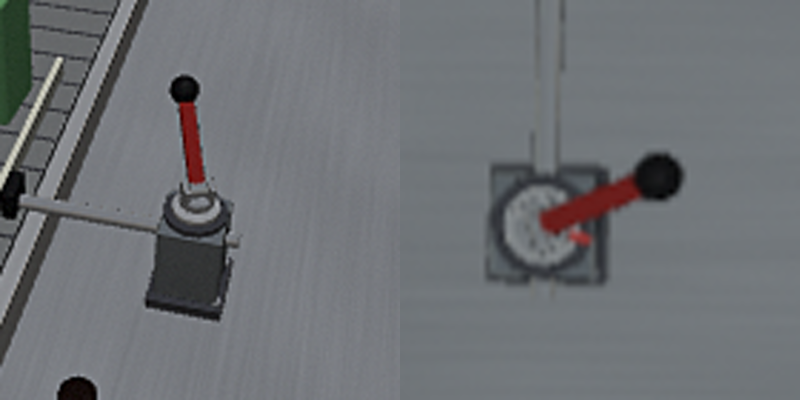

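View pics/top0.png

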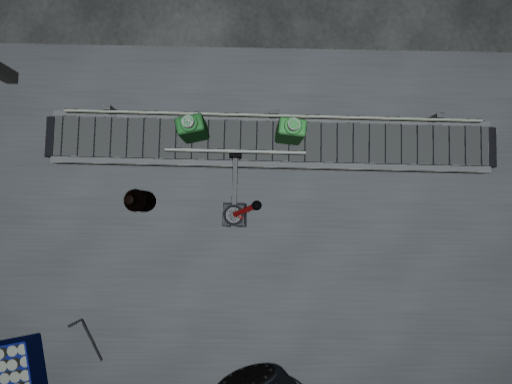

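The picture shows the clamp at about (234,214) in the top view, with the lever pointing to image right (world -y, slightly +x) and the ball at about (256,205). The red line and dot sit on the -y, slightly -x side of the flange. The bottles are well clear of it. Next I'll fit the axis and knob.

```bash
python3 - <<'E'
from h import *
from scipy.optimize import least_squares
for c in ["top","side"]:
    im,d=cams.get_image(c); X=cloud(c,d); g=im.astype(int)
    reg=(abs(X[...,0]-.52)<.08)&(abs(X[...,1]-.08)<.08)&(d>0)
    k=reg&(g.max(2)<60)&(X[...,2]>.13); P=X[k]
    f=least_squares(lambda q:np.linalg.norm(P-q,axis=1)-.011,P.mean(0)-[0,0,.005],loss="soft_l1",f_scale=.002)
    print(c,"knob",k.sum(),P.mean(0).round(4),f.x.round(4),P[:,2].max())
    b=reg&(X[...,2]>.07)&(X[...,2]<.084); print("block top",b.sum(),np.percentile(X[b],[3,50,97],axis=0).round(4).tolist())
    fl=reg&(X[...,2]>.084)&(X[...,2]<.1); print("flange",fl.sum(),np.percentile(X[fl],[2,50,98],axis=0).round(4).tolist())
    red=reg&(g[...,2]>110)&(g[...,1]<70)&(X[...,2]>.1);L=X[red]
    m=L.mean(0);u=np.linalg.svd(L-m)[2][0];u*=np.sign(u[2]);print("lever",red.sum(),m.round(4),u.round(3),"az",np.degrees(np.arctan2(u[1],u[0])),"el",np.degrees(np.arcsin(u[2])))
    print("pivot from knob", (f.x-.075*u).round(4))
    r2=reg&(g[...,2]>110)&(g[...,1]<70)&(X[...,2]<.1);print("marks",X[r2].round(4).tolist()[:8])
E
```

```text
top knob 69 [0.5352 0.0409 0.1633] [0.5358 0.0403 0.1553] 0.1672270764427013
block top 116 [[0.4905, 0.0697, 0.0705], [0.5272, 0.0927, 0.0802], [0.5776, 0.1176, 0.0832]]
flange 210 [[0.4911, 0.072, 0.0846], [0.5119, 0.0961, 0.0879], [0.5358, 0.1148, 0.0996]]
lever 0 [nan nan nan] [0. 0. 0.] az 0.0 el 0.0
pivot from knob [0.5358 0.0403 0.1553]
marks [[0.5101, 0.0745, 0.0858], [0.5078, 0.079, 0.0925], [0.5078, 0.0766, 0.0941], [0.5078, 0.0744, 0.0874], [0.5078, 0.072, 0.0873], [0.5054, 0.0744, 0.0866], [0.5054, 0.072, 0.0857]]
side knob 77 [0.536  0.0474 0.1599] [0.537  0.0417 0.155 ] 0.16640856981727992
block top 179 [[0.49, 0.0757, 0.0705], [0.5103, 0.1176, 0.0789], [0.5383, 0.1207, 0.0833]]
flange 221 [[0.4922, 0.0811, 0.0847], [0.5124, 0.1059, 0.0881], [0.5371, 0.1182, 0.0985]]
lever 115 [0.5246 0.0723 0.1325] [ 0.295 -0.709  0.641] az -67.40363595203335 el 39.847547887003486
pivot from knob [0.5149 0.0948 0.1069]
marks []<stdin>:12: RuntimeWarning: Mean of empty slice.
  ret = um.true_divide(
```

Both cameras agree on the fits:
- The bolt axis is at about (0.5145, 0.0948).
- The knob is at about (0.5365, 0.041, 0.155), so its azimuth is about -68° and its elevation 40°.

The plan is to straddle the ball without gripping it and carry it round, with the tool's yaw following the lever. First I wind joint 6 back so it has the range for that.

Call:
step_arm(
  increments=[
    [[0,0,0,0,0,-8.5,0.04],[0,0,0,0,0,-8.5,0.04],[0,0,0,0,0,-8.5,0.04],[0,0,0,0,0,-8.5,0.04],[0,0,0,0,0,-8.5,0.04],[0,0,0,0,0,-8.5,0.04],[0,0,0,0,0,-8.5,0.04],[0,0,0,0,0,-8.5,0.04]],
  ],
)

```text
clock: 1.9
tcp_pos: [0.1525, -0.5023, 0.2563]
tool_rot: [-3.139, 0.114, 0.0]
contact_force: [0.1, -0.3, 0.8]
gripper_width: 0.0398
```

```bash
cat >> h.py <<'E'
def st():
    s=sense(); M=R.from_rotvec(s["tool_rot"]); x=M.as_matrix()[:,0]
    print("t",round(s["clock"],2),"q",np.degrees(s["joint_positions"]).round(1),"tcp",s["tcp_pos"].round(4),"xaz",np.degrees(np.arctan2(x[1],x[0])).round(2),"F",np.round(s["contact_force"],1),"w",round(s["gripper_width"],4),"zax",M.as_matrix()[:,2].round(3))
    return s,M
def polar(ax=(.5145,.0948)):
    s,M=st(); d=s["tcp_pos"][:2]-ax; az=np.degrees(np.arctan2(d[1],d[0])); f=M.inv().apply(s["contact_force"])
    x=M.as_matrix()[:,0]; e=(np.degrees(np.arctan2(x[1],x[0]))+90-az+180)%360-180
    print("r",np.hypot(*d).round(4),"az",az.round(2),"yaw err",e.round(2),"Ftool",f.round(2))
E
python3 -c "
from h import *
st()"
```

```text
t 1.9 q [-73.1  13.6  -0.8  75.6  -0.   21. ] tcp [ 0.1525 -0.5023  0.2563] xaz -4.15 F [ 0.1 -0.3  0.8] w 0.0398 zax [-0.  0. -1.]
```

Call:
step_arm(
  increments=[
    [[0,0,0,0,0,-8.5,0.04],[0,0,0,0,0,-8.5,0.04],[0,0,0,0,0,-8.5,0.04],[0,0,0,0,0,-8.5,0.04],[0,0,0,0,0,-8.5,0.04],[0,0,0,0,0,-8.5,0.04],[0,0,0,0,0,-8.5,0.04],[0,0,0,0,0,-8.5,0.04]],
  ],
)

```text
clock: 2.7
tcp_pos: [0.1525, -0.5023, 0.2563]
tool_rot: [-2.655, -1.679, -0.0]
contact_force: [0.1, 1.2, -0.9]
gripper_width: 0.0396
```

Call:
step_arm(
  increments=[
    [[0,0,0,0,0,-8,0.04],[0,0,0,0,0,-8,0.04],[0,0,0,0,0,-8,0.04],[0,0,0,0,0,-8,0.04],[0,0,0,0,0,-8,0.04],[0,0,0,0,0,-8,0.04],[0,0,0,0,0,-8,0.04],[0,0,0,0,0,-8,0.04]],
  ],
)

```text
clock: 3.5
tcp_pos: [0.1525, -0.5023, 0.2563]
tool_rot: [-1.293, -2.863, -0.0]
contact_force: [-0.3, 0.0, -0.1]
gripper_width: 0.0403
```

```bash
cat >> h.py <<'E'
def togo(p,xaz):
    s,M=st(); print("tool shift",M.inv().apply(np.array(p)-s["tcp_pos"]).round(4))
    x=M.as_matrix()[:,0]; print("wz deg",-((xaz-np.degrees(np.arctan2(x[1],x[0]))+180)%360-180).round(2))
E
python3 -c "
from h import *
togo([.5365,.041,.225],-157.7)"
```

```text
t 3.5 q [ -73.1   13.6   -0.8   75.6   -0.  -114.5] tcp [ 0.1525 -0.5023  0.2563] xaz 131.37 F [-0.3  0.  -0.1] w 0.0403 zax [-0.  0. -1.]
tool shift [0.1539 0.6472 0.0313]
wz deg -70.93
```

```bash
cat >> h.py <<'E'
def rows(p,xaz,n,hand):
    s,M=st(); A=M.as_matrix(); w=-((xaz-np.degrees(np.arctan2(A[1,0],A[0,0]))+180)%360-180)/n
    D=(np.array(p)-s["tcp_pos"])/n
    out=[[*(R.from_matrix(A)*R.from_rotvec([0,0,np.radians(w*i)])).inv().apply(D).round(4).tolist(),0,0,round(w,2),hand] for i in range(n)]
    for i in range(0,n,8): print(out[i:i+8])
E
python3 -c "
from h import *
rows([.5365,.041,.225],-157.7,16,.04)"
```

```text
t 3.5 q [ -73.1   13.6   -0.8   75.6   -0.  -114.5] tcp [ 0.1525 -0.5023  0.2563] xaz 131.37 F [-0.3  0.  -0.1] w 0.0403 zax [-0.  0. -1.]
[[0.0096, 0.0405, 0.002, 0, 0, np.float64(-4.43), 0.04], [0.0065, 0.0411, 0.002, 0, 0, np.float64(-4.43), 0.04], [0.0033, 0.0415, 0.002, 0, 0, np.float64(-4.43), 0.04], [0.0001, 0.0416, 0.002, 0, 0, np.float64(-4.43), 0.04], [-0.0032, 0.0415, 0.002, 0, 0, np.float64(-4.43), 0.04], [-0.0064, 0.0411, 0.002, 0, 0, np.float64(-4.43), 0.04], [-0.0095, 0.0405, 0.002, 0, 0, np.float64(-4.43), 0.04], [-0.0126, 0.0396, 0.002, 0, 0, np.float64(-4.43), 0.04]]
[[-0.0156, 0.0385, 0.002, 0, 0, np.float64(-4.43), 0.04], [-0.0186, 0.0372, 0.002, 0, 0, np.float64(-4.43), 0.04], [-0.0214, 0.0357, 0.002, 0, 0, np.float64(-4.43), 0.04], [-0.0241, 0.0339, 0.002, 0, 0, np.float64(-4.43), 0.04], [-0.0266, 0.0319, 0.002, 0, 0, np.float64(-4.43), 0.04], [-0.029, 0.0298, 0.002, 0, 0, np.float64(-4.43), 0.04], [-0.0312, 0.0275, 0.002, 0, 0, np.float64(-4.43), 0.04], [-0.0333, 0.025, 0.002, 0, 0, np.float64(-4.43), 0.04]]
```

Call:
step_arm(
  increments=[
    [[0.01,0.04,0.002,0,0,-4.4,0.04],[0.006,0.041,0.002,0,0,-4.4,0.04],[0.003,0.041,0.002,0,0,-4.4,0.04],[0,0.042,0.002,0,0,-4.4,0.04],[-0.003,0.041,0.002,0,0,-4.4,0.04],[-0.006,0.041,0.002,0,0,-4.4,0.04],[-0.01,0.04,0.002,0,0,-4.4,0.04],[-0.013,0.04,0.002,0,0,-4.4,0.04]],
  ],
)

```text
clock: 4.3
tcp_pos: [0.3456, -0.2252, 0.2393]
tool_rot: [0.337, 3.121, -0.005]
contact_force: [0.8, -0.9, -0.1]
gripper_width: 0.0397
```

Call:
step_arm(
  increments=[
    [[-0.016,0.038,0.002,0,0,-4.4,0.04],[-0.019,0.037,0.002,0,0,-4.4,0.04],[-0.021,0.036,0.002,0,0,-4.4,0.04],[-0.024,0.034,0.002,0,0,-4.4,0.04],[-0.027,0.032,0.002,0,0,-4.4,0.04],[-0.029,0.03,0.002,0,0,-4.4,0.04],[-0.031,0.027,0.002,0,0,-4.4,0.04],[-0.033,0.025,0.002,0,0,-4.4,0.04]],
  ],
)

```text
clock: 5.1
tcp_pos: [0.5374, 0.0641, 0.224]
tool_rot: [-0.664, 3.064, -0.01]
contact_force: [1.1, -1.3, 0.9]
gripper_width: 0.04
```

```bash
python3 - <<'E'
from h import *
togo([.5365,.041,.167],-157.7)
im,d=cams.get_image("wrist"); cv2.imwrite("pics/w1.png",im)
T=cams.calibration("wrist")["T"]; X=cloud("wrist",d)
k=(d>0)&(im.max(2)<60)&(X[...,2]>.135)&(np.hypot(X[...,0]-.5365,X[...,1]-.041)<.03);print(k.sum(),np.median(X[k],0) if k.any() else 0)
E
```

```text
t 5.1 q [   7.    15.7   -2.8   71.2   -0.3 -107.5] tcp [0.5374 0.0641 0.224 ] xaz -155.55 F [ 1.1 -1.3  0.9] w 0.04 zax [ 0.007 -0.005 -1.   ]
tool shift [ 0.0107 -0.0202  0.0571]
wz deg 2.15
9664 [0.52816341 0.04788825 0.26512141]
```

View pics/w1.png

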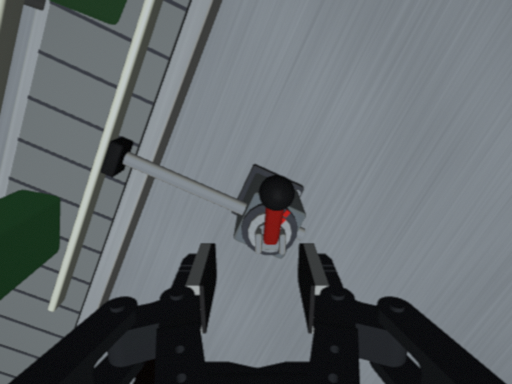

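The wrist view shows the ball at about (277,193), with the lever below it and the fingers on either side. I'll refine the knob and axis from this closer view.

```bash
cat >> h.py <<'E'
from scipy.optimize import least_squares
def wknob(im,d,X,c=(.5365,.041),rad=.035):
    P=X[(d>0)&(im.max(2)<60)&(X[...,2]>.09)&(X[...,2]<.172)&(np.hypot(X[...,0]-c[0],X[...,1]-c[1])<rad)]
    f=least_squares(lambda q:np.linalg.norm(P-q,axis=1)-.011,P.mean(0)-[0,0,.005],loss="soft_l1",f_scale=.001)
    return f.x,len(P)
E
python3 - <<'E'
from h import *
im,d=cams.get_image("wrist"); X=cloud("wrist",d)
k,n=wknob(im,d,X); print("knob",n,k.round(4))
g=im.astype(int)
red=(g[...,2]>110)&(g[...,1]<70)&(d>0)&(X[...,2]>.1)&(X[...,2]<.17);L=X[red];m=L.mean(0);u=np.linalg.svd(L-m)[2][0];u*=np.sign(u[2])
print("lever",m.round(4),u.round(3),np.degrees(np.arctan2(u[1],u[0])),np.degrees(np.arcsin(u[2])),"pivot",(k-.075*u).round(4))
fl=(d>0)&(X[...,2]>.0845)&(X[...,2]<.0955)&(np.hypot(X[...,0]-.5145,X[...,1]-.0948)<.04);print("flange z",np.median(X[fl],0).round(4),np.percentile(X[fl],[1,99],axis=0).round(4).tolist())
togo([k[0],k[1],k[2]+.011],-157.7)
E
```

```text
knob 1021 [0.533  0.0401 0.1543]
lever [0.5202 0.0706 0.132 ] [ 0.291 -0.706  0.646] -67.56095922921698 40.212690642901435 pivot [0.5111 0.093  0.1059]
flange z [0.5219 0.0884 0.0861] [[0.4881, 0.0707, 0.0846], [0.5341, 0.1154, 0.092]]
t 5.2 q [   7.1   15.8   -2.6   71.1   -0.3 -107.5] tcp [0.5389 0.0662 0.2232] xaz -155.38 F [0.2 0.2 1.2] w 0.04 zax [ 0.008 -0.004 -1.   ]
tool shift [ 0.0166 -0.0208  0.0579]
wz deg 2.32
```

Call:
step_arm(
  increments=[
    [[0.007,-0.011,0,0,0,1.2,0.04],[0.007,-0.01,0,0,0,1.1,0.04],[0,0,0,0,0,0,0.04],[0,0,0,0,0,0,0.04],[0,0,0.01,0,0,0,0.04],[0,0,0.01,0,0,0,0.04],[0,0,0,0,0,0,0.04],[0,0,0,0,0,0,0.04]],
  ],
)

```text
clock: 6.0
tcp_pos: [0.5322, 0.0355, 0.2016]
tool_rot: [-0.592, 3.08, -0.009]
contact_force: [0.5, -0.5, 0.2]
gripper_width: 0.0398
```

```bash
python3 - <<'E'
from h import *
togo([.535,.041,.165],-157.7); polar((.5135,.094))
im,d=cams.get_image("wrist"); X=cloud("wrist",d)
k,n=wknob(im,d,X); print("knob",n,k.round(4))
cv2.imwrite("pics/w2.png",im)
E
```

```text
t 6.0 q [   4.    15.6   -6.3   67.8   -0.3 -107.8] tcp [0.5322 0.0355 0.2016] xaz -158.24 F [ 0.5 -0.5  0.2] w 0.0398 zax [ 0.006 -0.005 -1.   ]
tool shift [-0.0045  0.0043  0.0366]
wz deg -0.54
t 6.0 q [   4.    15.6   -6.3   67.8   -0.3 -107.8] tcp [0.5322 0.0355 0.2016] xaz -158.24 F [ 0.5 -0.5  0.2] w 0.0398 zax [ 0.006 -0.005 -1.   ]
r 0.0614 az -72.28 yaw err 4.05 Ftool [-0.3  -0.7  -0.24]
knob 1175 [0.5349 0.0426 0.1543]
```

View pics/w2.png

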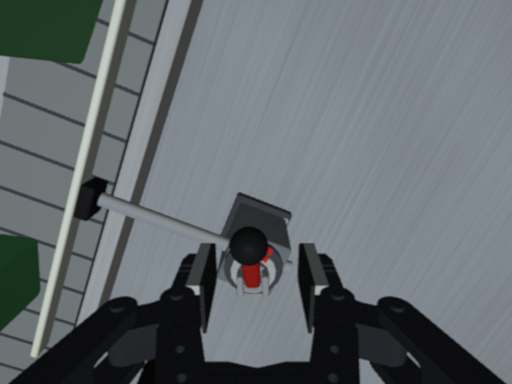

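The ball at (249,246) is between the finger lines at about 208 and 306, slightly off-centre. I'll correct that and descend.

Call:
step_arm(
  increments=[
    [[-0.0045,0.004,0,0,0,0,0.04],[0,0,0,0,0,0,0.04],[0,0,0.009,0,0,0,0.04],[0,0,0.009,0,0,0,0.04],[0,0,0.009,0,0,0,0.04],[0,0,0.008,0,0,0,0.04],[0,0,0,0,0,0,0.04],[0,0,0,0,0,0,0.04]],
  ],
)

```text
clock: 6.85
tcp_pos: [0.5352, 0.0419, 0.1628]
tool_rot: [-0.594, 3.08, -0.009]
contact_force: [0.2, -0.3, 0.8]
gripper_width: 0.0401
```

```bash
python3 - <<'E'
from h import *
togo([.535,.0415,.165],-157.7); polar((.5135,.094))
E
```

```text
t 6.85 q [   4.6   17.3   -9.7   62.6   -0.3 -107.2] tcp [0.5352 0.0419 0.1628] xaz -158.16 F [ 0.2 -0.3  0.8] w 0.0401 zax [ 0.005 -0.005 -1.   ]
tool shift [ 0.0003 -0.0004 -0.0022]
wz deg -0.46
t 6.85 q [   4.6   17.3   -9.7   62.6   -0.3 -107.2] tcp [0.5352 0.0419 0.1628] xaz -158.16 F [ 0.2 -0.3  0.8] w 0.0401 zax [ 0.005 -0.005 -1.   ]
r 0.0564 az -67.42 yaw err -0.74 Ftool [-0.08 -0.39 -0.83]
```

The fingers straddle the ball. The first free sweep is about 48°, below the 86° minimum turn left.

Call:
step_arm(
  increments=[
    [[0.003,0,0,0,0,3,0.03],[0.006,0.0003,0,0,0,6,0.03],[0.006,0.0003,0,0,0,6,0.03],[0.006,0.0003,0,0,0,6,0.03],[0.006,0.0003,0,0,0,6,0.03],[0.006,0.0003,0,0,0,6,0.03],[0.006,0.0003,0,0,0,6,0.03],[0.003,0.0003,0,0,0,3,0.03]],
  ],
)

```text
clock: 7.65
tcp_pos: [0.496, 0.0413, 0.1647]
tool_rot: [0.594, 3.072, -0.003]
contact_force: [0.8, -1.9, -1.3]
gripper_width: 0.0302
```

```bash
python3 - <<'E'
from h import *
polar((.5135,.094))
im,d=cams.get_image("wrist"); X=cloud("wrist",d)
p=sense()["tcp_pos"]; k,n=wknob(im,d,X,p[:2],.02); print("knob",n,k.round(4)); cv2.imwrite("pics/w3.png",im)
E
```

```text
t 7.65 q [  4.9  13.4 -15.   60.9  -0.3 -63.2] tcp [0.496  0.0413 0.1647] xaz 158.11 F [ 0.8 -1.9 -1.3] w 0.0302 zax [ 0.012 -0.004 -1.   ]
r 0.0555 az -108.38 yaw err -3.52 Ftool [-1.4  -1.46  1.3 ]
knob 2734 [0.4995 0.0393 0.1543]
```

View pics/w3.png

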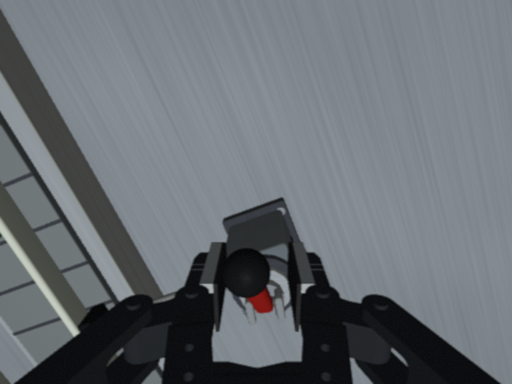

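The ball now rests on the trailing finger at image left and the lever has turned about 37°, so the cage works. The next sweep is about 46°.

Call:
step_arm(
  increments=[
    [[0.006,0.0002,0,0,0,5,0.03],[0.0065,0.0002,0,0,0,6,0.03],[0.0065,0.0002,0,0,0,6,0.03],[0.0065,0.0002,0,0,0,6,0.03],[0.0065,0.0002,0,0,0,6,0.03],[0.0065,0.0002,0,0,0,6,0.03],[0.006,0.0002,0,0,0,6,0.03],[0.003,0.0002,0,0,0,2,0.03]],
  ],
)

```text
clock: 8.5
tcp_pos: [0.463, 0.0716, 0.166]
tool_rot: [1.707, 2.615, 0.003]
contact_force: [-0.3, -1.7, -1.4]
gripper_width: 0.0299
```

```bash
python3 - <<'E'
from h import *
polar((.5135,.094))
E
```

```text
t 8.5 q [  9.2  10.5 -18.7  60.   -0.6 -14.6] tcp [0.463  0.0716 0.166 ] xaz 113.73 F [-0.3 -1.7 -1.4] w 0.0299 zax [ 0.017 -0.008 -1.   ]
r 0.0552 az -156.09 yaw err -0.18 Ftool [-1.39 -0.92  1.37]
```

The lever has turned about 85° with about 1.4 N on the tool, so it is running free. From here I use small sweeps of about 17° and check the force after each.

Call:
step_arm(
  increments=[
    [[0.002,-0.0003,0,0,0,2,0.03],[0.002,-0.0003,0,0,0,2,0.03],[0.002,-0.0003,0.0005,0,0,2,0.03],[0.002,-0.0003,0.0005,0,0,2,0.03],[0.002,-0.0003,0,0,0,2,0.03],[0.002,-0.0003,0,0,0,2,0.03],[0.002,0,0,0,0,2,0.03],[0.002,0,0,0,0,2,0.03]],
  ],
)

```text
clock: 9.3
tcp_pos: [0.4584, 0.0857, 0.1669]
tool_rot: [2.053, 2.348, 0.009]
contact_force: [0.3, -0.8, -1.1]
gripper_width: 0.03
```

```bash
python3 - <<'E'
from h import *
polar((.5135,.094))
E
```

```text
t 9.3 q [ 11.1  10.1 -19.   59.8  -0.8   3.4] tcp [0.4584 0.0857 0.1669] xaz 97.65 F [ 0.3 -0.8 -1.1] w 0.03 zax [ 0.021 -0.011 -1.   ]
r 0.0557 az -171.45 yaw err -0.9 Ftool [-0.86  0.13  1.11]
```

Call:
step_arm(
  increments=[
    [[0.0025,-0.0002,0.0003,0.14,0.1,2.5,0.03],[0.0025,-0.0002,0.0003,0.14,0.1,2.5,0.03],[0.0025,-0.0002,0.0003,0.14,0.1,2.5,0.03],[0.0025,-0.0002,0.0003,0.14,0.1,2.5,0.03],[0.0025,0,0.0003,0.14,0.1,2.5,0.03],[0.0025,0,0.0003,0.14,0.1,2.5,0.03],[0.0025,0,0.0003,0.14,0.1,2.5,0.03],[0.0025,0,0.0003,0.14,0.1,2.5,0.03]],
  ],
)

```text
clock: 10.1
tcp_pos: [0.4587, 0.1047, 0.1662]
tool_rot: [2.451, 1.965, 0.005]
contact_force: [-1.1, -1.2, 0.7]
gripper_width: 0.0299
```

```bash
python3 - <<'E'
from h import *
polar((.5135,.094))
E
```

```text
t 10.1 q [ 12.8  11.1 -17.8  60.9   0.1  25.4] tcp [0.4587 0.1047 0.1662] xaz 77.43 F [-1.1 -1.2  0.7] w 0.0299 zax [ 0.003  0.002 -1.   ]
r 0.0559 az 168.93 yaw err -1.5 Ftool [-1.41 -0.82 -0.72]
```

Call:
step_arm(
  increments=[
    [[0.0025,0,0,0,0,2.3,0.03],[0.0025,0,0,0,0,2.3,0.03],[0.0025,0,0,0,0,2.3,0.03],[0.0025,0,0,0,0,2.3,0.03],[0.0025,0,0,0,0,2.3,0.03],[0.0025,0,0,0,0,2.3,0.03],[0.0025,0,0,0,0,2.3,0.03],[0.0025,0,0,0,0,2.3,0.03]],
  ],
)

```text
clock: 10.9
tcp_pos: [0.4654, 0.1224, 0.1671]
tool_rot: [2.735, 1.543, 0.0]
contact_force: [-1.0, -0.6, -1.5]
gripper_width: 0.0298
```

```bash
python3 - <<'E'
from h import *
polar((.5135,.094))
E
```

```text
t 10.9 q [ 14.8  12.2 -16.3  61.5  -0.1  45.9] tcp [0.4654 0.1224 0.1671] xaz 58.85 F [-1.  -0.6 -1.5] w 0.0298 zax [ 0.001 -0.001 -1.   ]
r 0.0559 az 149.4 yaw err -0.56 Ftool [-1.   -0.51  1.45]
```

Still free at about 139°.

Call:
step_arm(
  increments=[
    [[0.0025,0,0.0003,0,0,2.4,0.03],[0.0025,0,0.0003,0,0,2.4,0.03],[0.0025,0,0.0003,0,0,2.4,0.03],[0.0025,0,0.0003,0,0,2.4,0.03],[0.0025,0,0.0003,0,0,2.4,0.03],[0.0025,0,0.0003,0,0,2.4,0.03],[0.0025,0,0.0003,0,0,2.4,0.03],[0.0025,0,0.0003,0,0,2.4,0.03]],
  ],
)

```text
clock: 11.7
tcp_pos: [0.4776, 0.1375, 0.1661]
tool_rot: [2.956, 1.061, -0.003]
contact_force: [-1.1, -0.2, 0.9]
gripper_width: 0.0299
```

```bash
python3 - <<'E'
from h import *
polar((.5135,.094))
E
```

```text
t 11.7 q [ 16.1  13.8 -14.3  62.1  -0.1  66.6] tcp [0.4776 0.1375 0.1661] xaz 39.48 F [-1.1 -0.2  0.9] w 0.0299 zax [-0.002 -0.002 -1.   ]
r 0.0564 az 129.56 yaw err -0.08 Ftool [-1.   -0.52 -0.92]
```

Call:
step_arm(
  increments=[
    [[0.0025,0,0.0001,0,0,2.4,0.03],[0.0025,0,0.0001,0,0,2.4,0.03],[0.0025,0,0.0001,0,0,2.4,0.03],[0.0025,0,0.0001,0,0,2.4,0.03],[0.0025,0,0.0001,0,0,2.4,0.03],[0.0025,0,0.0001,0,0,2.4,0.03],[0.0025,0,0.0001,0,0,2.4,0.03],[0.0025,0,0.0001,0,0,2.4,0.03]],
  ],
)

```text
clock: 12.5
tcp_pos: [0.493, 0.1463, 0.1658]
tool_rot: [3.09, 0.548, -0.012]
contact_force: [-5.7, -3.9, 1.1]
gripper_width: 0.03
```

```bash
python3 - <<'E'
from h import *
polar((.5135,.094))
E
```

```text
t 12.5 q [ 16.6  15.6 -11.7  63.1  -0.2  86.5] tcp [0.493  0.1463 0.1658] xaz 20.11 F [-5.7 -3.9  1.1] w 0.03 zax [-0.007 -0.005 -1.   ]
r 0.0562 az 111.44 yaw err -1.33 Ftool [-6.72  1.71 -0.99]
```

The tool force has jumped to 6.7 N, so the head has just seated, with the TCP at az 111.4°. I'll look at the ring to get a baseline.

```bash
cat >> h.py <<'E'
def marks(name,ax=(.5135,.094),zt=.086):
    im,d=cams.get_image("wrist"); X=cloud("wrist",d); g=im.astype(int)
    m=(g[...,2]>90)&(g[...,1]<.55*g[...,2])&(d>0)&(X[...,2]<.096)&(X[...,2]>.078)&(np.hypot(X[...,0]-ax[0],X[...,1]-ax[1])<.03)
    P=X[m]; 
    for p in P[np.argsort(np.hypot(*(P[:,:2]-ax).T))][::max(1,len(P)//12)]: print(p.round(4),"r",np.hypot(*(p[:2]-ax)).round(4),"az",np.degrees(np.arctan2(p[1]-ax[1],p[0]-ax[0])).round(1))
    v,u=np.where(m); print(m.sum(), (u.min(),u.max(),v.min(),v.max()) if m.any() else None)
    c=cams.calibration("wrist"); T=np.array(c["T"]); K=c["intrinsics"]; q=T[:3,:3].T@(np.array([*ax,zt])-T[:3,3]); uv=(K[0][0]*q[0]/-q[2]+K[0][2], K[1][1]*-q[1]/-q[2]+K[1][2]); print("axis px",np.round(uv,1))
    cx,cy=int(np.clip(uv[0],60,450)),int(np.clip(uv[1],60,320)); cv2.imwrite(name,cv2.resize(im[cy-60:cy+60,cx-60:cx+60],(600,600),interpolation=cv2.INTER_CUBIC)); print("crop origin",cx-60,cy-60)
E
python3 -c "
from h import *
marks('pics/r1.png')"
```

```text
[0.5046 0.0751 0.0864] r 0.0209 az -115.3
[0.5049 0.0742 0.0863] r 0.0216 az -113.5
[0.5041 0.0746 0.0871] r 0.0216 az -115.9
[0.505 0.074 0.087] r 0.0218 az -112.9
[0.5041 0.0743 0.0856] r 0.0219 az -115.5
[0.5054 0.073  0.0868] r 0.0226 az -111.2
[0.5037 0.0735 0.0871] r 0.0227 az -115.6
[0.5045 0.0731 0.0862] r 0.0228 az -113.2
[0.5046 0.0729 0.087 ] r 0.0229 az -112.8
9 (np.int64(237), np.int64(239), np.int64(306), np.int64(309))
axis px [259.6 288.4]
crop origin 199 228
```

View pics/r1.png

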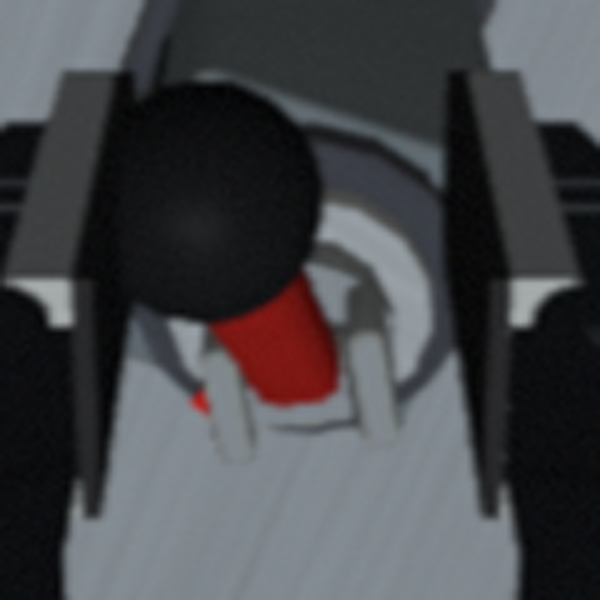

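The crop shows the ball on the trailing finger. The flange's red line is at crop (200,402), az about -114°, and the head hides the dot. I'll push on in measured increments, watching force and angle.

Call:
step_arm(
  increments=[
    [[0.0025,0,0,0,0,2,0.03],[0.0025,0,0,0,0,2,0.03],[0.0025,0,0,0,0,2,0.03],[0.0025,0,0,0,0,2,0.03],[0.001,0,0,0,0,0,0.03],[0.001,0,0,0,0,0,0.03],[0.001,0,0,0,0,0,0.03],[0.001,0,0,0,0,0,0.03]],
  ],
)

```text
clock: 13.35
tcp_pos: [0.4951, 0.1457, 0.165]
tool_rot: [3.114, 0.334, -0.05]
contact_force: [-4.0, -1.4, 2.7]
gripper_width: 0.03
```

```bash
python3 - <<'E'
from h import *
polar((.5135,.094))
E
```

```text
t 13.35 q [ 16.5  16.8 -10.2  64.9  -0.2  94.3] tcp [0.4951 0.1457 0.165 ] xaz 12.24 F [-4.  -1.4  2.7] w 0.03 zax [-0.031 -0.013 -0.999]
r 0.0548 az 109.57 yaw err -7.33 Ftool [-4.3   0.51 -2.53]
```

The ring holds against 2.5 mm steps, so I'm using firmer but still few steps and correcting tilt and yaw.

Call:
step_arm(
  increments=[
    [[0.0025,-0.0005,0,0,0.5,-2,0.03],[0.0035,-0.0005,0,0,0.5,-2,0.03],[0.0045,-0.0005,0,0,0.5,-2,0.03],[0.0045,0,0,0,0.4,0,0.03],[0.0045,0,0,0,0.4,0,0.03],[0.0025,0,0,0,0.2,0,0.03],[0.0025,0,0,0,0.2,0,0.03],[0.0025,0,0,0,0.2,0,0.03]],
  ],
)

```text
clock: 14.15
tcp_pos: [0.5047, 0.1531, 0.1644]
tool_rot: [-3.095, -0.524, 0.02]
contact_force: [-9.5, -2.1, 5.9]
gripper_width: 0.0301
```

```bash
python3 - <<'E'
from h import *
polar((.5135,.094))
E
```

```text
t 14.15 q [16.8 17.1 -9.9 63.7  0.2 87.6] tcp [0.5047 0.1531 0.1644] xaz 19.21 F [-9.5 -2.1  5.9] w 0.0301 zax [-0.013  0.    -1.   ]
r 0.0598 az 98.5 yaw err 10.71 Ftool [-9.73 -1.19 -5.74]
```

```bash
python3 - <<'E'
from h import *
marks('pics/r2.png')
im,d=cams.get_image("wrist"); X=cloud("wrist",d)
p=sense()["tcp_pos"]; k,n=wknob(im,d,X,p[:2],.02); dd=k[:2]-[.5135,.094]; print("knob",n,k.round(4),np.hypot(*dd),np.degrees(np.arctan2(*dd[::-1]))); polar((.5135,.094))
im=cv2.imread('pics/w3.png')
E
```

```text
0 None
axis px [242.3 293.5]
crop origin 182 233
knob 2250 [0.4967 0.1506 0.1522] 0.058997220201388 106.50444413238705
t 14.25 q [16.8 17.1 -9.9 63.7  0.2 87.5] tcp [0.5047 0.1531 0.1644] xaz 19.21 F [-8.7 -2.2  6.3] w 0.03 zax [-0.013  0.    -1.   ]
r 0.0598 az 98.49 yaw err 10.72 Ftool [-9.03 -0.86 -6.17]
```

View pics/r2.png

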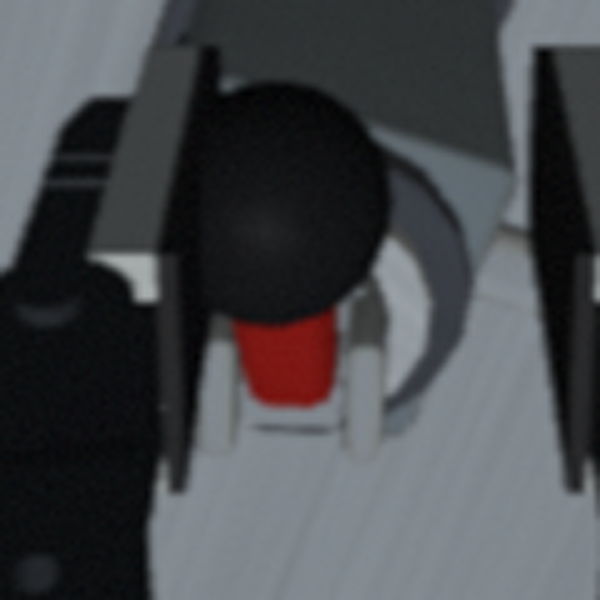

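The lever now lines up with the tool axis and the ball is at az ≈106.5°, against about 115° at seating. That gives a ring angle of roughly 9–11°, and the torque of about 0.56 Nm also gives about 11°. One more small push of a few degrees.

Call:
step_arm(
  increments=[
    [[0.004,0,-0.0007,0,0.2,0.7,0.03],[0.005,0,-0.0007,0,0.2,0.7,0.03],[0.005,0.0003,-0.0005,0,0.2,0.7,0.03],[0.005,0.0003,-0.0005,0,0.2,0.7,0.03],[0.002,0,0,0,0,0,0.03],[0,0,0,0,0,0,0.03],[0,0,0,0,0,0,0.03],[0,0,0,0,0,0,0.03]],
  ],
)

```text
clock: 15.05
tcp_pos: [0.5082, 0.1538, 0.1643]
tool_rot: [3.107, 0.461, -0.053]
contact_force: [-2.7, -1.4, 2.6]
gripper_width: 0.0306
```

```bash
python3 - <<'E'
from h import *
polar((.5135,.094))
im,d=cams.get_image("wrist"); X=cloud("wrist",d)
p=sense()["tcp_pos"]; k,n=wknob(im,d,X,p[:2],.02); dd=k[:2]-[.5135,.094]; print("knob",n,k.round(4),np.hypot(*dd),np.degrees(np.arctan2(*dd[::-1])))
E
```

```text
t 15.05 q [16.7 18.2 -8.2 65.5  0.3 89.8] tcp [0.5082 0.1538 0.1643] xaz 16.89 F [-2.7 -1.4  2.6] w 0.0306 zax [-0.033 -0.005 -0.999]
r 0.06 az 95.08 yaw err 11.8 Ftool [-3.09  0.54 -2.54]
knob 2525 [0.5027 0.152  0.1523] 0.05896836822123864 100.58770652819777
```

The ball is at az ≈100.6°, so the ring has gone an estimated 13–16°. I'll release, lift clear and verify the dot.

Call:
step_arm(
  increments=[
    [[-0.002,0,0,0,0.5,0,0.05],[-0.002,0,0,0,0.5,0,0.05],[0,0,0,0,0.5,0,0.05],[0,0,-0.005,0,0.4,0,0.05],[0,0,-0.015,0,0,0,0.05],[0,0,-0.02,0,0,0,0.05],[0,0,-0.02,0,0,0,0.05],[0,0,-0.02,0,0,0,0.05]],
  ],
)

```text
clock: 15.9
tcp_pos: [0.5045, 0.1522, 0.2466]
tool_rot: [-3.102, -0.462, -0.007]
contact_force: [0.9, -0.2, -0.2]
gripper_width: 0.0502
```

Call:
step_arm(
  increments=[
    [[0,0.02,-0.02,0,0,0,0],[0,0.03,-0.01,0,0,0,0],[0,0.03,0,0,0,0,0],[0,0.03,0,0,0,0,0],[0,0.03,0,0,0,0,0],[0,0.02,0,0,0,0,0],[0,0,0,0,0,0,0],[0,0,0,0,0,0,0]],
  ],
)

```text
clock: 16.7
tcp_pos: [0.5555, -0.0054, 0.2848]
tool_rot: [-3.101, -0.467, -0.032]
contact_force: [-0.1, 0.3, 1.0]
gripper_width: -0.0004
```

```bash
python3 - <<'E'
from h import *
polar((.5135,.094))
im,d=cams.get_image("wrist"); X=cloud("wrist",d)
k,n=wknob(im,d,X,(.5027,.152),.03); dd=k[:2]-[.5135,.094]; print("knob",n,k.round(4),np.hypot(*dd),np.degrees(np.arctan2(*dd[::-1])))
marks('pics/r3.png'); im2,_=cams.get_image("top"); a=cv2.resize(im2[190:240,205:265],(600,500),interpolation=2)
cv2.imwrite('pics/r3b.png',cv2.resize(np.hstack([cv2.imread('pics/r3.png'),cv2.resize(a,(600,600))]),(800,400))); cv2.imwrite('pics/w4.png',im)
E
```

```text
t 16.7 q [-0.8 15.5  5.9 79.3  0.5 72.1] tcp [ 0.5555 -0.0054  0.2848] xaz 17.12 F [-0.1  0.3  1. ] w -0.0004 zax [ 0.019  0.009 -1.   ]
r 0.1079 az -67.1 yaw err 174.23 Ftool [ 0.06 -0.33 -0.98]h.py:28: RuntimeWarning: Mean of empty slice.
  f=least_squares(lambda q:np.linalg.norm(P-q,axis=1)-.011,P.mean(0)-[0,0,.005],loss="soft_l1",f_scale=.001)
  ret = um.true_divide(
Traceback (most recent call last):
  File "h.py", line 28, in wknob
    f=least_squares(lambda q:np.linalg.norm(P-q,axis=1)-.011,P.mean(0)-[0,0,.005],loss="soft_l1",f_scale=.001)
ValueError: Initial guess is outside of provided bounds
```

```bash
python3 - <<'E'
from h import *
st(); im,d=cams.get_image("wrist"); im2,_=cams.get_image("top"); print(cams.calibration("wrist")["T"][:3,3])
a=cv2.resize(im2[190:240,205:265],(480,400),interpolation=2)
cv2.imwrite('pics/r3b.png',np.hstack([cv2.resize(im,(320,240)).repeat(1,0) if 0 else cv2.copyMakeBorder(cv2.resize(im,(320,240)),0,160,0,0,cv2.BORDER_CONSTANT),a])); cv2.imwrite('pics/w4.png',im)
marks('pics/r3.png')
E
```

```text
t 16.75 q [-0.8 15.5  5.9 79.3  0.5 72.1] tcp [ 0.5555 -0.0052  0.2849] xaz 17.15 F [ 0.3 -0.3 -0.2] w -0.0001 zax [ 0.019  0.009 -1.   ]
[0.52818141 0.07429637 0.40224026]
[0.5044 0.0847 0.0918] r 0.013 az -134.4
[0.5037 0.0837 0.091 ] r 0.0142 az -133.5
[0.5042 0.0821 0.0915] r 0.0151 az -128.0
[0.5023 0.0824 0.0919] r 0.0161 az -133.8
[0.5028 0.0808 0.0925] r 0.017 az -128.9
[0.5018 0.0805 0.0908] r 0.0178 az -130.9
[0.5092 0.076  0.0854] r 0.0185 az -103.3
[0.5054 0.0765 0.087 ] r 0.0193 az -114.8
[0.5057 0.0757 0.0869] r 0.0199 az -113.2
[0.5057 0.0749 0.0846] r 0.0206 az -112.2
[0.5061 0.0741 0.0866] r 0.0213 az -110.4
[0.5063 0.0732 0.0863] r 0.022 az -109.1
[0.5046 0.0727 0.0862] r 0.0231 az -112.8
62 (np.int64(222), np.int64(230), np.int64(61), np.int64(76))
axis px [240.  54.]
crop origin 180 0
```

View pics/r3b.png

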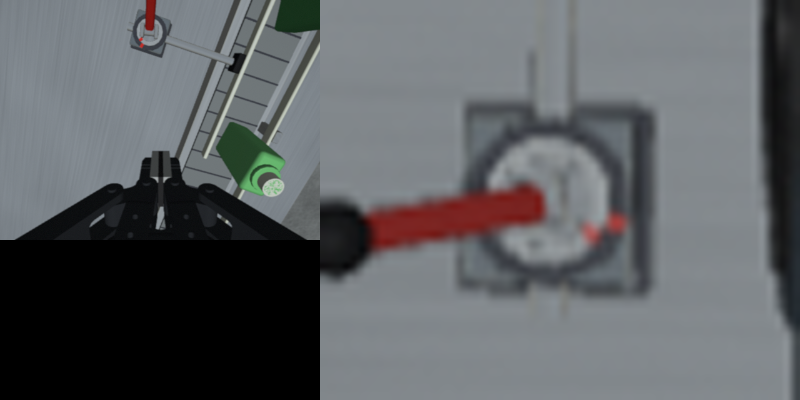

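The top view on the right clearly shows the dot at crop (593,234), carried clockwise from the red line at (615,222). I'll quantify this using the ring's own centre from the same wrist frame.

```bash
python3 - <<'E'
from h import *
im,d=cams.get_image("wrist"); X=cloud("wrist",d); g=im.astype(int)
near=(d>0)&(np.hypot(X[...,0]-.5135,X[...,1]-.094)<.032)
red=near&(g[...,2]>90)&(g[...,1]<.55*g[...,2])&(X[...,2]>.078)&(X[...,2]<.096)
P=X[red]; dot=P[P[:,1]>.079].mean(0); line=P[P[:,1]<.0775].mean(0); print(dot.round(4),line.round(4))
b=near&(X[...,2]>.0845)&(X[...,2]<.093); Q=X[b]
# outer edge of flange: farthest point per angular bin
def edge(Q,R0):
    c=np.array([.5135,.094])
    for _ in range(20):
        v=Q[:,:2]-c; a=np.arctan2(v[:,1],v[:,0]); r=np.hypot(*v.T); E=[Q[(a>t)&(a<=t+.35)][np.argsort(r[(a>t)&(a<=t+.35)])[-2],:2] for t in np.arange(-3.1,3.1,.35) if ((a>t)&(a<=t+.35)).sum()>5]
        E=np.array(E); c=least_squares(lambda q:np.hypot(*(E-q[:2]).T)-q[2],[*c,R0],loss="soft_l1",f_scale=.001).x[:2]
    return c
c1=edge(Q,.0245); c2=edge(X[near&(X[...,2]>.0895)&(X[...,2]<.0935)],.0185)
for c in (c1,c2,np.array([.5135,.094])):
    f=lambda p:np.degrees(np.arctan2(p[1]-c[1],p[0]-c[0])); print(c.round(4),"dot",f(dot).round(1),np.hypot(*(dot[:2]-c)).round(4),"line",f(line).round(1),np.hypot(*(line[:2]-c)).round(4),"ring deg",(f(line)-f(dot)).round(1))
dp=np.hypot(*(dot-line)[:2]); print("chord",dp)
K=wknob
m=near
P=X[(d>0)&(im.max(2)<60)&(X[...,2]>.11)&(X[...,2]<.2)&(np.hypot(X[...,0]-.503,X[...,1]-.152)<.04)]; print("ball pts",len(P),P.mean(0) if len(P) else 0)
E
```

```text
[0.5033 0.0823 0.0915] [0.5066 0.0746 0.0865]
[0.5124 0.0952] dot -125.5 0.0158 line -106.0 0.0214 ring deg 19.5
[0.5124 0.0952] dot -125.2 0.0158 line -105.8 0.0214 ring deg 19.4
[0.5135 0.094 ] dot -131.2 0.0155 line -109.7 0.0206 ring deg 21.5
chord 0.008367835439771773
ball pts 0 0
```

The ring has been carried about 19° by both cameras, inside the 6–30° window and a little over 15°, so I'll stop turning. Next is folding, using closed fingertips pressed down on the ball in the lever's plane (az ≈100°).

```bash
python3 -c "
from h import *
rows([.502,.155,.205],10.2,8,0)"
```

```text
t 16.95 q [-0.7 15.5  5.8 79.3  0.5 72. ] tcp [ 0.5553 -0.0044  0.2847] xaz 17.25 F [-1.4 -1.   0.5] w 0.0001 zax [ 0.019  0.009 -1.   ]
[[-0.0007, -0.021, 0.01, 0, 0, np.float64(0.88), 0], [-0.001, -0.021, 0.01, 0, 0, np.float64(0.88), 0], [-0.0013, -0.021, 0.01, 0, 0, np.float64(0.88), 0], [-0.0016, -0.0209, 0.01, 0, 0, np.float64(0.88), 0], [-0.0019, -0.0209, 0.01, 0, 0, np.float64(0.88), 0], [-0.0023, -0.0209, 0.01, 0, 0, np.float64(0.88), 0], [-0.0026, -0.0208, 0.01, 0, 0, np.float64(0.88), 0], [-0.0029, -0.0208, 0.01, 0, 0, np.float64(0.88), 0]]
```

Call:
step_arm(
  increments=[
    [[-0.001,-0.028,0.005,0,-0.2,1.1,0],[-0.001,-0.028,0.005,0,-0.2,1.1,0],[-0.002,-0.028,0.01,0,-0.2,1.2,0],[-0.002,-0.028,0.01,0,-0.2,1.2,0],[-0.003,-0.028,0.015,0,-0.2,1.2,0],[-0.004,-0.016,0.015,0,-0.2,1.2,0],[0,0,0.01,0,0,0,0],[0,0,0,0,0,0,0]],
  ],
)

```text
clock: 17.75
tcp_pos: [0.5006, 0.1535, 0.2134]
tool_rot: [-3.125, -0.284, -0.001]
contact_force: [-0.4, -0.4, 0.3]
gripper_width: 0.0003
```

```bash
python3 - <<'E'
from h import *
polar((.513,.0947)); togo([.502,.157,.192],10.2)
im,d=cams.get_image("wrist"); X=cloud("wrist",d)
cv2.imwrite('pics/w5.png',im)
im,d=cams.get_image("side"); X=cloud("side",d); P=X[(d>0)&(im.max(2)<60)&(X[...,2]>.13)&(X[...,2]<.168)&(np.hypot(X[...,0]-.502,X[...,1]-.152)<.025)]; print(len(P),P.mean(0).round(4) if len(P) else 0)
cv2.imwrite('pics/s5.png',cv2.resize(im[130:270,215:355],(600,600),interpolation=2))
E
```

```text
t 17.75 q [16.9 14.5 -6.  69.4  0.2 96.6] tcp [0.5006 0.1535 0.2134] xaz 10.39 F [-0.4 -0.4  0.3] w 0.0003 zax [ 0.001  0.004 -1.   ]
r 0.0601 az 101.86 yaw err -1.47 Ftool [-0.5   0.26 -0.34]
t 17.75 q [16.9 14.5 -6.  69.4  0.2 96.6] tcp [0.5006 0.1535 0.2134] xaz 10.39 F [-0.4 -0.4  0.3] w 0.0003 zax [ 0.001  0.004 -1.   ]
tool shift [ 0.0019 -0.0031  0.0214]
wz deg 0.19
100 [0.5035 0.1562 0.1579]
```

View pics/s5.png

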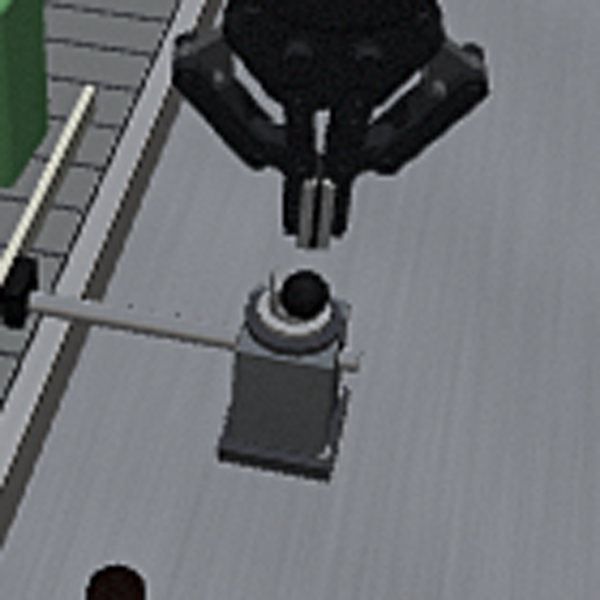

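The closed fingertips are directly above the ball. I'm descending to contact, then pressing gently.

Call:
step_arm(
  increments=[
    [[0.002,-0.004,0.006,0,0,0,0],[0,0,0.007,0,0,0,0],[0,0,0.005,0,0,0,0],[0,0,0.003,0,0,0,0],[0,0,0.003,0,0,0,0],[0,0,0.003,0,0,0,0],[0,0,0.003,0,0,0,0],[0,0,0.003,0,0,0,0]],
  ],
)

```text
clock: 18.65
tcp_pos: [0.5066, 0.1588, 0.1839]
tool_rot: [-3.117, -0.278, -0.018]
contact_force: [-3.9, 7.4, 15.2]
gripper_width: -0.0004
```

```bash
python3 - <<'E'
from h import *
polar((.513,.0947))
E
```

```text
t 18.65 q [17.1 15.7 -8.9 64.7  0.5 96.9] tcp [0.5066 0.1588 0.1839] xaz 10.19 F [-3.9  7.4 15.2] w -0.0004 zax [ 0.01   0.013 -1.   ]
r 0.0644 az 95.69 yaw err 4.5 Ftool [ -2.33  -8.17 -15.17]
```

The ball's outward slide drags the tip by friction, so I'll follow the fold arc, moving outward and down.

Call:
step_arm(
  increments=[
    [[-0.001,-0.002,0.003,0,0,0,0],[-0.001,-0.0025,0.0035,0,0,0,0],[-0.001,-0.0025,0.0035,0,0,0,0],[-0.0005,-0.0025,0.0035,0,0,0,0],[-0.0005,-0.002,0.0035,0,0,0,0],[0,-0.002,0.0035,0,0,0,0],[0,-0.002,0.0035,0,0,0,0],[0,-0.002,0.0035,0,0,0,0]],
  ],
)

```text
clock: 19.45
tcp_pos: [0.5024, 0.175, 0.1616]
tool_rot: [-3.119, -0.276, -0.035]
contact_force: [-2.5, -4.1, 6.1]
gripper_width: 0.0002
```

```bash
python3 - <<'E'
from h import *
polar((.513,.0947))
E
```

```text
t 19.45 q [ 19.1  16.2 -11.6  60.8   0.2  99. ] tcp [0.5024 0.175  0.1616] xaz 10.12 F [-2.5 -4.1  6.1] w 0.0002 zax [ 0.022  0.012 -1.   ]
r 0.081 az 97.49 yaw err 2.63 Ftool [-3.04  3.58 -6.24]
```

Call:
step_arm(
  increments=[
    [[-0.0005,0.001,0.003,0,0,0,0],[-0.0005,0.0005,0.0035,0,0,0,0],[0,0,0.0035,0,0,0,0],[0,0,0.0035,0,0,0,0],[0,0,0.0035,0,0,0,0],[0,0,0.0035,0,0,0,0],[0,0,0.0035,0,0,0,0],[0,0,0.0035,0,0,0,0]],
  ],
)

```text
clock: 20.25
tcp_pos: [0.5018, 0.1803, 0.1397]
tool_rot: [-3.103, -0.282, -0.045]
contact_force: [-4.0, 0.2, 7.7]
gripper_width: -0.0
```

```bash
python3 - <<'E'
from h import *
polar((.513,.0947))
E
```

```text
t 20.25 q [ 19.2  16.9 -14.1  57.    1.   98.9] tcp [0.5018 0.1803 0.1397] xaz 10.37 F [-4.   0.2  7.7] w -0.0 zax [ 0.026  0.028 -0.999]
r 0.0864 az 97.45 yaw err 2.92 Ftool [-3.6  -1.13 -7.81]
```

It is nearly flat, with the tip at z≈0.115, but the tip has drifted outward. I'll re-centre over the ball and press home.

Call:
step_arm(
  increments=[
    [[0,0,-0.006,-0.5,0.5,0,0],[0,0.005,-0.002,-0.5,0.5,0,0],[0,0.006,0,-0.5,0.5,0,0],[0,0,0.005,0,0,0,0],[0,0,0.004,0,0,0,0],[0,0,0.004,0,0,0,0],[0,0,0.004,0,0,0,0],[0,0,0.004,0,0,0,0]],
  ],
)

```text
clock: 21.05
tcp_pos: [0.5062, 0.1713, 0.1292]
tool_rot: [-3.12, -0.284, -0.101]
contact_force: [-5.4, -0.2, 18.2]
gripper_width: 0.0001
```

```bash
python3 - <<'E'
from h import *
polar((.513,.0947))
E
```

```text
t 21.05 q [ 18.9  16.4 -16.7  53.2  -0.5  98.5] tcp [0.5062 0.1713 0.1292] xaz 10.42 F [-5.4 -0.2 18.2] w 0.0001 zax [ 0.064  0.013 -0.998]
r 0.0769 az 95.11 yaw err 5.31 Ftool [ -4.19  -0.78 -18.55]
```

Call:
step_arm(
  increments=[
    [[0,0,-0.005,0,0,0,0],[0,0,-0.01,0,0.6,0,0],[0,0,-0.02,0,0.6,0,0],[0,0,-0.03,0,0.6,0,0],[0,0,-0.03,0,0.6,0,0],[0,0.03,-0.02,0,0.5,0,0],[0,0.04,0,0,0,0,0],[0,0.04,0,0,0,0,0]],
  ],
)

```text
clock: 21.85
tcp_pos: [0.5156, 0.061, 0.2463]
tool_rot: [-3.111, -0.294, -0.182]
contact_force: [-0.2, 0.2, 0.7]
gripper_width: -0.0001
```

Call:
step_arm(
  increments=[
    [[0,0.03,0,0,0,0,0],[0,0.03,0,0,0,0,0],[0,0.02,0,0,0,0,0],[0,0,0,0,0,0,0],[0,0,0,0,0,0,0],[0,0,0,0,0,0,0],[0,0,0,0,0,0,0],[0,0,0,0,0,0,0]],
  ],
)

```text
clock: 22.65
tcp_pos: [0.5307, -0.0233, 0.2452]
tool_rot: [-3.112, -0.287, -0.183]
contact_force: [-0.6, -0.2, 0.1]
gripper_width: -0.0001
```

```bash
python3 - <<'E'
from h import *
st(); out=[]
for c in ("wrist","side","top"):
    im,d=cams.get_image(c); X=cloud(c,d); g=im.astype(int)
    near=(d>0)&(np.hypot(X[...,0]-.505,X[...,1]-.135)<.09)&(X[...,2]>.085)&(X[...,2]<.18)
    P=X[near&(g.max(2)<45)&(np.hypot(X[...,0]-.5,X[...,1]-.168)<.03)]
    if len(P)>8:
        f=least_squares(lambda q:np.linalg.norm(P-q,axis=1)-.011,P.mean(0)-[0,0,.005],loss="soft_l1",f_scale=.001).x; print(c,"ball",len(P),f.round(4))
    L=X[near&(g[...,2]>100)&(g[...,1]<.5*g[...,2])&(np.hypot(X[...,0]-.513,X[...,1]-.0947)<.075)&(X[...,1]>.1)]
    if len(L)>8: m=L.mean(0);u=np.linalg.svd(L-m)[2][0];u*=np.sign(u[1]);print(" lever",len(L),m.round(4),"az",np.degrees(np.arctan2(u[1],u[0])).round(1),"el",np.degrees(np.arcsin(u[2])).round(1))
    r=near&(g[...,2]>90)&(g[...,1]<.55*g[...,2])&(X[...,1]<.092)&(X[...,2]<.096); Q=X[r]; 
    if len(Q)>3: print(" marks",np.percentile(Q,[5,50,95],axis=0).round(4).tolist())
    v,u=np.where(near); cy,cx=int(v.mean()),int(u.mean()); h={"wrist":70,"side":45,"top":35}[c]; cy=max(cy,h); out.append(cv2.resize(im[cy-h:cy+h,max(0,cx-h):cx+h],(266,266),interpolation=2))
cv2.imwrite("pics/f1.png",cv2.resize(np.hstack(out),(798,266)))
E
```

```text
t 22.65 q [-3.4  9.9 -7.7 65.9  1.6 76.2] tcp [ 0.5307 -0.0233  0.2452] xaz 10.55 F [-0.6 -0.2  0.1] w -0.0001 zax [ 0.115  0.022 -0.993]
 lever 288 [0.5104 0.1057 0.1078] az 136.7 el -1.1
 marks [[0.5016, 0.0725, 0.0857], [0.5051, 0.0771, 0.0874], [0.5084, 0.0841, 0.0924]]
side ball 100 [0.5011 0.1679 0.1039]
 lever 97 [0.5082 0.1293 0.1085] az 99.7 el 0.0
top ball 53 [0.5005 0.1675 0.1046]
 lever 97 [0.5065 0.128  0.109 ] az 101.3 el -0.3
 marks [[0.5035, 0.0724, 0.0868], [0.5066, 0.0744, 0.0889], [0.5078, 0.0782, 0.0929]]
```

View pics/f1.png

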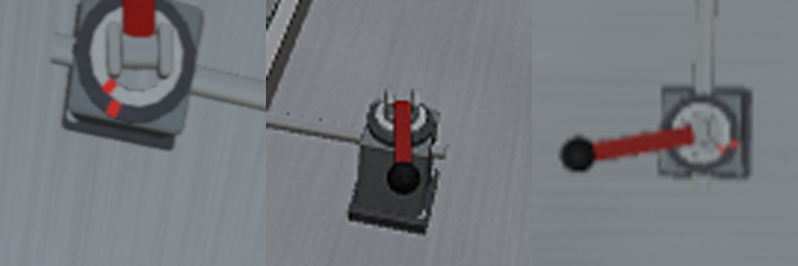

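In all three views the lever lies flat, at elevation 0 ± 1° with the ball at z≈0.104. The wrist crop shows the dot at (108,88) and the red line at (113,107), about 17° apart. The arm is clear of everything, so I'm handing in.

```bash
python3 -c "
from h import *
print(workorder.hand_in()); st()"
```

```text
the job is handed in; nothing more can be done
None
the job is handed in; nothing more can be done
```

The clamp bolt is snug and its lever is folded flat. I handed the job in at about 23 s of the 58 s allowed; the hand-in gives no verdict.

- **Screwing in:** I straddled the ball between the open fingers without gripping it and carried it round clockwise. It ran free at 1–2 N for about 177°, then the force jumped to about 7 N as the head seated. I kept pushing at up to about 10 N, then backed off and lifted clear to look.
- **Ring angle:** After tightening, the wrist and top cameras put the dot about 19° past the red line. That is inside the 6–30° window but more than the 15° target. The estimates disagree a little: lever angle and push force gave about 13–16°, and the last picture, read by eye after folding, gave about 17°.
- **Folding:** I pressed the ball down with closed fingertips at no more than about 19 N in the readings taken. The tip drifted off the ball once, so I re-centred it before the final press.
- **Last checks:** The side and top cameras put the lever within 0.5° of level, with the ball at z ≈ 0.104 m. The wrist camera saw only a short piece of the lever: its slope read -1.1° and its direction came out unreliable. The arm was clear of everything. I did not measure the bottles again, but the arm never came near them.

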